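Clamp a lens barrel in the measuring nest with the ratchet knob

ROBOT

A 6-joint arm with a two-finger parallel gripper is mounted at the origin on the work surface. World frame = base frame: x ahead of the robot, y to its left, z up, the work surface at z = 0. Lengths are in mm, angles in rad, forces in N, time in s.
With the tool pointing down it reaches from about 275 to 1000 mm from the base axis. Payload 8.4 kg.
Tool frame: the origin (TCP) lies on the centre line of the jaws, within the pads' length; the fingertips stand r.tip_reach ahead of it and the grasp point (between the pads) lies 11 mm behind it (r.tip_reach is the distance from the TCP to the fingertips, in mm); z points along the fingers, y is the line along which they close (so a half turn about z gives the same grasp; the last joint's range is limited). The gripper opens to 85 mm and grips with 20 to 120 N. Pads are 22 mm wide; open, the fingers measure 114 mm over their backs; the gripper's body (76 mm by 85 mm) begins 54 mm behind the grasp point. The pads swing forward as they close: fully open they stand 13 mm farther back than shut.
Start: joints at [-0.002, 0.353, 1.633, -0, 1.155, -0.002], TCP at [625.002, -0, 239.281] pointing down, gripper open.
Joint ranges: [-2.63, 2.63], [-0.92, 2.1], [0.06, 2.66], [-1.3, 4.44], [0, 2.69], [-3.02, 3.02]. Speed limits (rad/s): [2.22, 2.22, 2.79, 3.14, 3.14, 3.14].

INTERFACE

Orientations are given as [roll, pitch, yaw] about the fixed x, y, z axes, in that order (R = Rz(yaw) Ry(pitch) Rx(roll)).
In Python, from rig import r gives the robot as it stands.
- The arm moves only by the tool carry_out, never from a script. Its argument "targets" is a list of rows, each an object with "dp": the shift along the tool's x, y, z in mm, a list of three; "yaw": the turn about the tool's z in degrees. A call has 1 to 12 rows; each row is the pose to reach, as a shift and turn from the pose commanded when the call began, along the tool's axes at that moment; what a row does not reach only later rows make up. A row lasts 1/8 s, in which the tool goes at most 62.5 mm and 10.7 degrees, less where a joint would pass 70% of its speed; a pose out of reach is approached as far as the arm can. A call with a gripper value outside its range is refused whole. "fingers" is the opening, from -1 (shut) to 1 (fully open), so that 0 is half open, set as the call begins (left out, the last holds). The fingers move at their own pace and stop on an object; "grip_force" is the grip in N (left out, the last holds). Time passes only in rows, so rows that repeat a pose let the fingers close. It gives the time, the measured TCP pose, the force, the opening and the grip force at its end, in the units of the state.
- r.sense(): the state, without advancing time (a new reading comes with each control period).
- r.grab_frame(name): name is "scene" or "side" or "wrist"; returns the picture (384x512x3 uint8, red, green, blue); there is no depth.
- r.get_calibration(name): a dict with "fx", "fy", "cx", "cy" (pixels), "rvec" (rotation vector, rad) and "tvec" (3), from world to camera coordinates, as OpenCV has them. Camera axes: x right, y down, z forward; pixel columns grow to the right and rows downward; lengths in mm; the calibration is good to about 2 mm. A picture is of the moment at which its call begins: read the wrist's pose just before it. get_calibration takes no time and is no camera call; for the wrist camera it gives the pose at the moment of the call.
- r.sign_off(): hands the job in; it is judged then, once.
The state is a dict: "clock": time; "qpos": joint angles; "qvel": joint speeds; "joint_efforts": joint torques, N m; "eef_pos": TCP position; "tcp_rot": TCP orientation; "contact_force": force on the tool from outside, world axes, zero at the start; "wrist_torque": the same for the moment, N m; "opening": opening from 0.0 (shut) to 1.0 (fully open); "grasp_force": force on a finger pad.
Only numpy, scipy, OpenCV 4.12 (cv2) and the standard library are available. Lean on these libraries where they do the work, as an engineer would, in place of code of your own. Each camera call takes 0.05 s, during which the arm holds its last target. There are 200 camera calls.

TASK

Stand the tall lens barrel upright in the clamping nest, on its floor between the V block and the open jaw, and let go of it. Then turn the nest's knob clockwise until the jaw has pushed the barrel home into the V and the knob slips and clicks, and stop turning within a click or two. Handle the barrel gently and leave the other things on the bench where they are.

Things in the scene. Friction and masses are not known exactly. Their poses are not given: they have to be found in the camera images.
- barrel: the lens barrel: a plain dark metal cylinder with a glass lens in its upper end, 36 mm diameter, 52 mm tall, 140 g, standing upright on the bench. Origin: centre of its underside; z up along its axis. The tallest of the round dark parts lying about. It bears a pad grip of up to about 40 N.
- nest: the clamping nest, fixed to the bench, its yaw differing from run to run: a dark plate 90 (x) by 240 (y) by 12 mm; origin at the centre of its underside, z up. At the +y end an aluminium V block, top 28 mm above the bench, opens to -y. Facing it, a jaw 44 mm wide (top 28 mm) slides to +y as the knob turns clockwise. At the -y end a grey housing (top 34 mm) carries the knob.
- v_home (a point): the point of the nest's floor, 12 mm above the bench and 65 mm along +y from the nest's origin, where the barrel's axis stands when home in the V. Axes as the nest's. A barrel stood 3 to 8 mm short of it (towards -y) clears the V and the open jaw, which pushes it home (slick faces). The open jaw stands 14 to 24 mm off a barrel that is home, differently each time, and is not measured.
- knob_center (a point): centre of the knob, 58 mm above the bench, 65 mm along -y from the nest's origin; axes as the nest's, not turning with the knob. The knob is a round black fluted grip on an upright axis, 48 mm diameter, 24 mm tall (46 to 70 mm above the bench), free all round. Clockwise from above closes the jaw, about 8 mm per rad: 1.8 to 3.5 rad in all before it slips, so several grasps.
- knob_top (a point): centre of the knob's top, 70 mm above the bench, axes as the nest's. Grip it with 20 N or more; it gives 0.1 rad on a rubber bush. Torque to turn it: about 0.2 N m as the jaw runs free, rising within 0.3 rad once the barrel is tight; then the limiter slips, with a click every 0.35 rad (18 a turn): each time the torque climbs to about 0.35 and falls by 0.15 or more. Let go, the clamp stays tight.
- witness (a joint): a thin pin in the top of the knob, which rises by 0.1 mm with each click of the limiter (value in m, 0 at the start, growing with clockwise slip). Far too fine for the measured value to show a click: feel the torque instead.
- eyepiece: bystander: a short stepped dark eyepiece, 32 mm diameter, 26 mm tall
- spacer: bystander: a flat dark spacer ring, 40 mm diameter, 10 mm tall
- jar: bystander: amber glass jar with white cap, 48 mm diameter, 70 mm tall
- dish: bystander: shallow white dish, 72 mm diameter, 16 mm tall
- driver: bystander: screwdriver lying on the bench, 150 mm long
- tweezers: bystander: steel tweezers lying on the bench, 130 mm long

How it is judged (in metres and radians):
On the way, in this order (a step that is already met when the one before it is completed fails the run):
1. the barrel stands upright and released on the nest's floor within 12 mm of its home, the limiter not yet slipped (horizontal distance between barrel and v_home below 0.012 m and z of barrel in the frame of v_home below 0.003 m and angle between barrel's own z axis and vertical below 0.06 rad and contact force between the fingers and barrel below 0.1 N and value of joint witness below 5e-05 m), for 0.2 s.
2. the knob has slipped by about one click with the barrel home in the V and clamped (value of joint witness above 8e-05 m and horizontal distance between barrel and v_home below 0.0025 m and contact force between barrel and nest above 10 N), for 0.05 s.
At the end, for the whole second after the job is handed in: the barrel stands upright (within 3 degrees) on the nest's floor, its axis within 2.5 mm of its home in the V, held there by the jaw (contact with the nest over 10 N in all), at rest; the knob has slipped by about one to four clicks (all of step 2 and z of barrel in the frame of v_home below 0.003 m and angle between barrel's own z axis and vertical below 0.05 rad and value of joint witness below 0.00045 m and linear speed of barrel below 0.01 m/s); the robot touches nothing.
It fails at once if the knob is turned on past about four clicks (value of joint witness above 0.00045 m).
It fails at once if the barrel is squeezed too hard in the fingers (contact force between the fingers and barrel above 100 N).
It fails at once if a bystander is moved by more than 30 mm (distance of any of eyepiece, spacer, jar, dish, driver, tweezers from where it was at the start of the episode above 0.03 m).
It also fails if it takes over 72 s, if anything falls off the work surface, if the arm or the gripper's body presses on something with over 40 N, if the wrist force passes 120 N, or if a joint passes its speed limit or range.

## Working session

There is one attempt and no reset: what is moved stays moved. The work goes in short steps, Python scripts to look and compute and a tool call to move; the robot and the scene stay as the last step left them, time stands still between calls to the robot, and variables do not carry over. Pictures are saved under pics/ and viewed, at most 10 in all, crops included, and the job is handed in when it is done.

Besides the shell and the picture viewer there is one more tool, called after "Call:" in YAML: its name, and indented under it one key for each argument. carry_out: Moves the arm, as the interface text tells. Its arguments: {"type":"object","properties":{"targets":{"type":"array","items":{"type":"object","properties":{"dp":{"type":"array","items":{"type":"number"}},"yaw":{"type":"number"}}}},"fingers":{"type":"number"},"grip_force":{"type":"number"}},"required":["targets"]}

```bash
mkdir -p pics; ls
python3 - <<'E'
from rig import r
import cv2,numpy as np
print(r.sense(), r.tip_reach)
for n in("scene","side","wrist"):
    c=r.get_calibration(n);print(n,c)
    cv2.imwrite(f"pics/{n}0.png",cv2.cvtColor(r.grab_frame(n),cv2.COLOR_RGB2BGR))
a=[cv2.imread(f"pics/{n}0.png") for n in("scene","side","wrist")]
cv2.imwrite("pics/s.png",cv2.resize(a[0],(800,600)))
E
```

```text
pics
{'clock': 0.0, 'qpos': array([-2.38231836e-03,  3.53683517e-01,  1.63415003e+00, -1.96311613e-05,
        1.15520099e+00, -2.41202127e-03]), 'qvel': array([-9.65672048e-04,  8.45660022e-04, -6.25529254e-04, -1.20390745e-03,
        7.07210740e-05, -1.28042949e-04]), 'joint_efforts': array([-2.03471049e-03, -6.05236173e+01, -3.42063046e+01, -2.62302356e-04,
        9.48130677e-03,  3.61521288e-06]), 'eef_pos': array([6.24523267e+02, 6.17693894e-03, 2.38532784e+02]), 'tcp_rot': array([-3.14015073e+00,  1.44707303e-05,  1.57083398e+00]), 'contact_force': array([-0.11319359,  1.03890335, -0.16161505]), 'wrist_torque': array([-0.03980579, -0.0416397 , -0.02615567]), 'grasp_force': 0.0, 'opening': 1.0015787311416111} 8.0
scene {'fx': 400.8028301245776, 'fy': 400.8028301245776, 'cx': 247.7986370017444, 'cy': 195.86965659510776, 'rvec': array([ 2.17060462,  0.96028471, -0.37978497]), 'tvec': array([-380.39728759, -225.71662268, 1307.02872579])}
side {'fx': 367.65261484276357, 'fy': 367.65261484276357, 'cx': 257.40043170098176, 'cy': 191.63522066600538, 'rvec': array([ 1.953118  , -0.81277591,  0.47529639]), 'tvec': array([-400.47368217,  231.62407484,  657.48260288])}
wrist {'fx': 278.12900991874875, 'fy': 278.12900991874875, 'cx': 256.08116272247713, 'cy': 191.356042977133, 'rvec': array([-2.85759913e+00,  5.11230279e-04,  1.93316700e-03]), 'tvec': array([-624.24346485,  -36.22485909,  377.98396258])}
```

View pics/s.png

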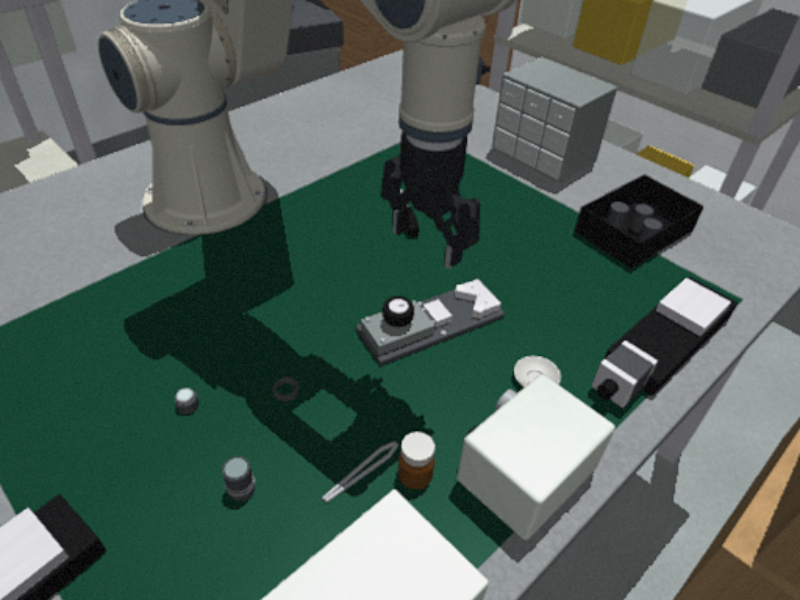

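View pics/wrist0.png

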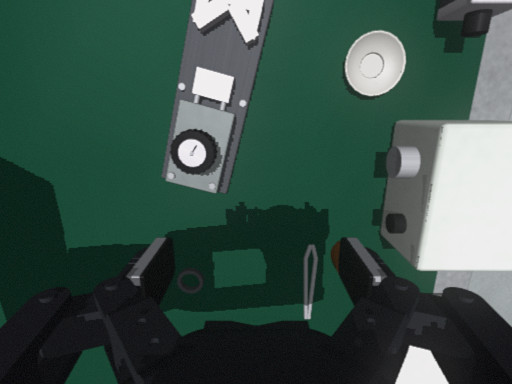

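The scene view shows the barrel at about (238,478), the eyepiece at (186,400), the spacer at (286,390) and the nest at about (430,320), in the enlarged picture. The wrist view shows the knob top at (194,152), the V at the top edge near (228,15) and the plate's lower corners at (163,180) and (226,193).

```bash
cat > h.py <<'E'
import cv2,numpy as np
from rig import r
def ray(c,u,v,z):
    R=cv2.Rodrigues(np.array(c["rvec"]))[0];t=np.array(c["tvec"])
    d=R.T@np.array([(u-c["cx"])/c["fx"],(v-c["cy"])/c["fy"],1]);o=-R.T@t
    return o+d*(z-o[2])/d[2]
def proj(c,P):
    K=np.array([[c["fx"],0,c["cx"]],[0,c["fy"],c["cy"]],[0,0,1]])
    return cv2.projectPoints(np.array(P,float).reshape(-1,3),np.array(c["rvec"]),np.array(c["tvec"]),K,None)[0].reshape(-1,2)
def grab(n,f):
    c=r.get_calibration(n);im=cv2.cvtColor(r.grab_frame(n),cv2.COLOR_RGB2BGR);cv2.imwrite(f,im);return c,im
E
python3 - <<'E'
from h import *
s=r.get_calibration("scene");w=r.get_calibration("wrist");d=r.get_calibration("side")
for n,u,v,z in(("barrel top",237,466,52),("barrel bot",240,490,0),("eyep",186,395,26),("spacer",286,390,10),("knobtop",398,304,70)):
    print(n,ray(s,u*.64,v*.64,z).round(0))
for n,u,v,z in(("knob",192,152,70),("corner L",163,180,12),("corner R",226,193,12),("jaw",213,84,28),("v",228,15,28),("spacer",190,281,10)):
    print(n,ray(w,u,v,z).round(0))
E
```

```text
barrel top [ 616. -314.   52.]
barrel bot [ 618. -319.    0.]
eyep [ 452. -298.   26.]
spacer [ 530. -178.   10.]
knobtop [550.  31.  70.]
knob [555.  27.  70.]
corner L [500. -19.  12.]
corner R [584. -37.  12.]
jaw [575. 100.  28.]
v [594. 170.  28.]
spacer [ 525. -175.   10.]
```

View pics/side0.png

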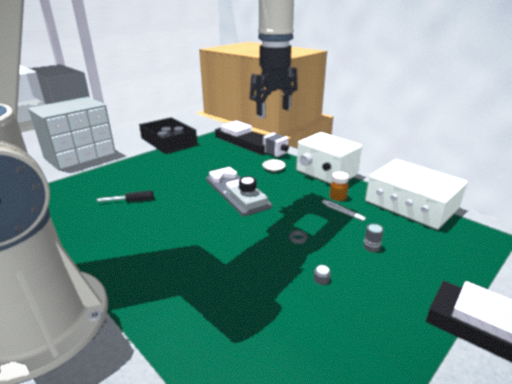

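The side view confirms the layout: barrel at (373,236), eyepiece at (322,273), and the driver well clear at (126,197). I'm moving to look at the barrel from close by.

Call:
carry_out:
  targets:
    - {"dp":[-60,0,5]}
    - {"dp":[-120,0,10]}
    - {"dp":[-180,-2,20]}
    - {"dp":[-240,-4,30]}
    - {"dp":[-300,-6,40]}
    - {"dp":[-360,-8,50]}
    - {"dp":[-400,-8,60]}
    - {"dp":[-400,-8,60]}
    - {"dp":[-400,-8,60]}

```text
schema error: expected keys dp, yaw
```

Run:
```python
from h import *
print(r.sense()["eef_pos"])
c,im=grab("wrist","pics/w1.png")
print(proj(c,[[617,-317,52],[617,-317,0]]))
```

```text
[6.24636483e+02 3.88591154e-03 2.38721698e+02]
[[251.24207523 380.18660227]
 [251.79424587 351.26618431]]
```

View pics/w1.png

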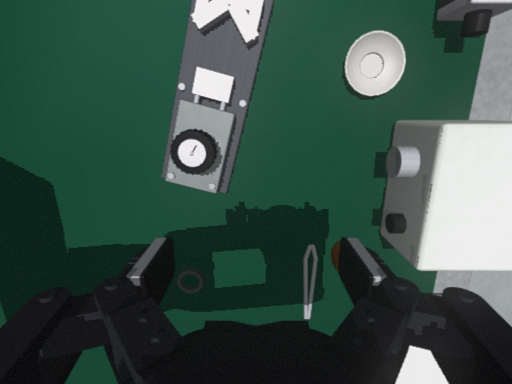

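The picture is unchanged from the first wrist view: the move was refused because each row needs a yaw value.

Call:
carry_out:
  targets:
    - {"dp":[-60,0,5],"yaw":0}
    - {"dp":[-120,0,10],"yaw":0}
    - {"dp":[-180,-2,20],"yaw":0}
    - {"dp":[-240,-4,30],"yaw":0}
    - {"dp":[-300,-6,40],"yaw":0}
    - {"dp":[-360,-8,50],"yaw":0}
    - {"dp":[-400,-8,60],"yaw":0}
    - {"dp":[-400,-8,60],"yaw":0}
    - {"dp":[-400,-8,60],"yaw":0}

```text
clock: 1.32
eef_pos: [616.9, -399.5, 179.0]
tcp_rot: [-3.141, -0.001, 1.57]
contact_force: [-0.1, -0.0, 0.4]
opening: 0.996
grasp_force: 0.0
```

Run:
```python
from h import *
print(r.sense()["eef_pos"])
c,im=grab("wrist","pics/w2.png")
print(proj(c,[[617,-317,52],[617,-317,0]]))
```

```text
[ 616.86115744 -399.45505898  178.98265148]
[[256.32959358  96.62423104]
 [256.31675145  98.9456236 ]]
```

View pics/w2.png

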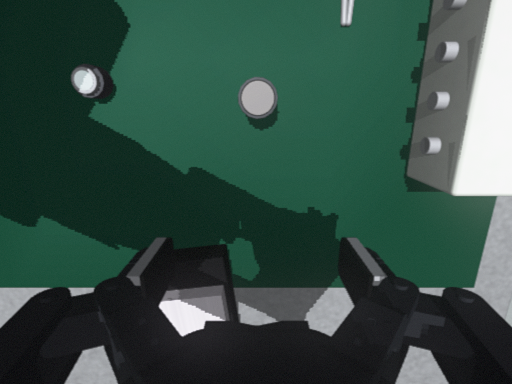

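The barrel top is at (258,98), about 2 px from the prediction, and the fingers have room. I'm descending over it and gripping at 25 N.

Call:
carry_out:
  targets:
    - {"dp":[50,1,20],"yaw":0}
    - {"dp":[81,2,50],"yaw":0}
    - {"dp":[81,2,80],"yaw":0}
    - {"dp":[81,2,110],"yaw":0}
    - {"dp":[81,2,135],"yaw":0}
    - {"dp":[81,2,149],"yaw":0}
    - {"dp":[81,2,149],"yaw":0}
    - {"dp":[81,2,149],"yaw":0}

```text
clock: 2.38
eef_pos: [619.8, -319.1, 31.5]
tcp_rot: [3.14, 0.001, 1.571]
contact_force: [-0.0, 0.7, 0.6]
opening: 1.003
grasp_force: 0.0
```

Call:
carry_out:
  targets:
    - {"dp":[0,0,0],"yaw":0}
    - {"dp":[0,0,0],"yaw":0}
    - {"dp":[0,0,0],"yaw":0}
    - {"dp":[0,0,0],"yaw":0}
    - {"dp":[0,0,0],"yaw":0}
    - {"dp":[0,0,0],"yaw":0}
    - {"dp":[0,0,0],"yaw":0}
    - {"dp":[0,0,0],"yaw":0}
  fingers: -1
  grip_force: 25

```text
clock: 3.38
eef_pos: [619.1, -319.1, 30.8]
tcp_rot: [3.141, 0.0, 1.571]
contact_force: [-2.2, 0.3, 7.3]
opening: 0.413
grasp_force: 24.9
```

Gripped: opening is 0.41 (35 mm) at 25 N. I'm lifting and carrying it to a spot short of the nest, to look at that closely.

Call:
carry_out:
  targets:
    - {"dp":[0,0,-25],"yaw":0}
    - {"dp":[0,0,-70],"yaw":0}
    - {"dp":[20,0,-115],"yaw":0}
    - {"dp":[60,-5,-150],"yaw":2}
    - {"dp":[110,-10,-170],"yaw":4}
    - {"dp":[160,-15,-170],"yaw":6}
    - {"dp":[210,-20,-170],"yaw":8}
    - {"dp":[260,-25,-170],"yaw":10}
    - {"dp":[305,-30,-170],"yaw":12}
    - {"dp":[339,-34,-170],"yaw":15}
    - {"dp":[339,-34,-170],"yaw":15}
    - {"dp":[339,-34,-170],"yaw":15}

```text
clock: 4.88
eef_pos: [585.0, 19.6, 200.1]
tcp_rot: [-3.142, 0.0, 1.31]
contact_force: [-0.7, -0.2, -1.1]
opening: 0.412
grasp_force: 25.5
```

Run:
```python
from h import *
s=r.sense();print(s["eef_pos"],s["tcp_rot"],s["qpos"],s["opening"],s["grasp_force"])
c,im=grab("wrist","pics/w3.png")
print(repr(c))
cv2.imwrite("pics/w3b.png",cv2.resize(im[0:384],(800,600)))
```

```text
[584.97775884  19.64626652 200.11159575] [-3.14151581e+00  4.14898464e-04  1.31011515e+00] [ 3.12238347e-02  3.32341964e-01  1.75802235e+00 -4.32232153e-04
  1.05142137e+00  2.92119598e-01] 0.4117084785421406 25.481635630130768
{'fx': 278.12900991874875, 'fy': 278.12900991874875, 'cx': 256.08116272247713, 'cy': 191.356042977133, 'rvec': array([-2.83476574,  0.37244702,  0.05320902]), 'tvec': array([-560.08670637,  137.65223303,  387.7772638 ])}
```

View pics/w3b.png

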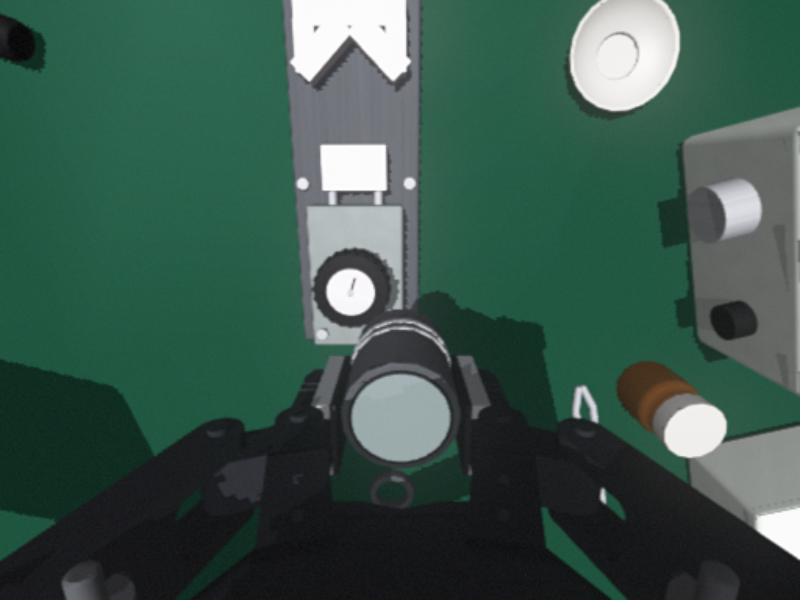

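The wrist view (enlarged) shows the V apex at (350,38), jaw front corners at (320,145) and (386,145), plate screws at (302,184) and (410,184), and the knob top at (351,291). The barrel hangs straight in the pads.

Run:
```python
from h import *
s=r.sense();c=r.get_calibration("wrist");k=.64
f=lambda u,v,z:ray(c,u*k,v*k,z)[:2]
kn=f(351,291,70);va=f(350,38,28);j=(f(320,145,28)+f(386,145,28))/2
jd=f(386,145,28)-f(320,145,28);sd=f(410,184,12)-f(302,184,12)
tl,tr=f(308,80,28),f(396,80,28)
print("kn",kn,"va",va,"jaw",j,"jw",np.linalg.norm(jd),"screwmid",(f(410,184,12)+f(302,184,12))/2)
for n,d in(("jaw",jd),("scr",sd),("vt",tr-tl)):print(n,np.degrees(np.arctan2(d[1],d[0])))
d=va-kn;yaw=np.arctan2(d[1],d[0])-np.pi/2;print("axis",np.degrees(yaw),np.linalg.norm(d))
u=d/np.linalg.norm(d);x=np.array([u[1],-u[0]])
home=kn+130*u;print("home",home,"from apex",va-25.5*u,"jaw gap front->home",(home-j)@u, (home-j)@x)
tgt=home-5.5*u;p=s["eef_pos"][:2];a=s["tcp_rot"][2];D=tgt-p
tx=np.array([np.cos(a),np.sin(a)]);ty=np.array([np.sin(a),-np.cos(a)])
print("tgt",tgt,"tool dx dy",D@tx,D@ty,"tool dir",np.degrees(a)-90)
# barrel lens centre in image vs TCP axis
print("lens",f(401,417,221), "tcp",p, "plate edges", [f(a,b,12) for a,b in((289,60),(420,60),(296,150),(419,150))])
```

```text
kn [555.00708683  26.29679797] va [594.05355927 173.17811883] jaw [577.69043726 112.37514284] jw 43.82238179106116 screwmid [570.81344026  87.86740694]
jaw -15.02080727935483
scr -15.021365931092067
vt -15.01993295549066
axis -14.887021276178496 151.98272739479404
home [588.40589144 151.93325705] from apex [587.50225528 148.53404416] jaw gap front->home 40.98326737541255 0.1927537981024153
tgt [586.99286509 146.6178684 ] tool dx dy 123.54544267550565 -31.03944525104004 tool dir -14.988541810805259
lens [585.80017722  20.96325097] tcp [585.02422515  19.24813878] plate edges [array([550.662736  , 175.75418122]), array([634.71586602, 153.20127104]), array([536.80482216, 120.85306392]), array([620.06623599,  98.51071516])]
```

Call:
carry_out:
  targets:
    - {"dp":[50,-15,0],"yaw":0}
    - {"dp":[100,-31,20],"yaw":0}
    - {"dp":[121,-31,60],"yaw":0}
    - {"dp":[121,-31,100],"yaw":0}
    - {"dp":[121,-31,128],"yaw":0}
    - {"dp":[121,-31,128],"yaw":0}
    - {"dp":[121,-31,128],"yaw":0}

```text
clock: 5.8
eef_pos: [587.4, 144.4, 73.3]
tcp_rot: [3.14, -0.001, 1.308]
contact_force: [0.3, 0.1, -1.4]
opening: 0.413
grasp_force: 25.5
```

Run:
```python
from h import *
s=r.sense();print(s["eef_pos"],s["tcp_rot"])
c,im=grab("wrist","pics/w4.png")
d,im2=grab("side","pics/d4.png")
a=cv2.resize(im[:300,80:430],(400,343))
b=cv2.resize(im2[130:230,190:306],(398,343),interpolation=cv2.INTER_CUBIC)
cv2.imwrite("pics/v4.png",np.hstack([a,b]))
for h in([588.4,151.9],[587.5,148.5]):
  print(proj(c,[h+[28],h+[94]]),proj(d,[h+[12]]))
```

```text
[587.36071798 144.35355701  73.28858404] [ 3.14044685e+00 -5.72448947e-04  1.30812710e+00]
[[254.54986251 206.93043674]
 [253.96751927 255.49873276]] [[226.52905095 180.11516805]]
[[254.58065554 211.78335099]
 [254.01818624 262.3967939 ]] [[227.04491424 180.5785632 ]]
```

View pics/v4.png

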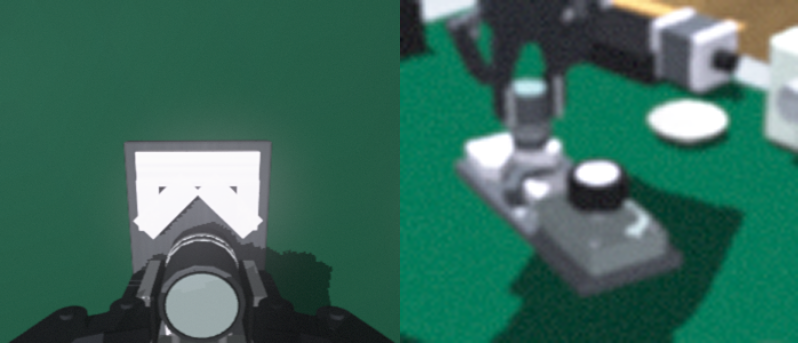

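The left crop shows the V apex at (197,197), the plate's far edge at row 142 and the lens centre at (202,305). The right crop shows the barrel above the gap, upright.

Run:
```python
from h import *
c=r.get_calibration("wrist");a=np.radians(75);u=np.array([np.cos(a),np.sin(a)]);x=np.array([u[1],-u[0]])
f=lambda p,q,z:ray(c,80+p*.875,q*300/343,z)[:2]
p=r.sense()["eef_pos"][:2]
va=f(197,197,28);e=f(197.5,142,12);b=f(202,305,94.8)
for n,q in(("home by apex",va-25.5*u),("home by edge",e-55*u),("lens",b)):print(n,q,"rel tcp u,x",(q-p)@u,(q-p)@x)
```

```text
home by apex [587.00491267 151.1377577 ] rel tcp u,x 6.064101745993151 -2.288805687474582
home by edge [587.43319755 151.65671207] rel tcp u,x 6.6762214635746755 -2.009429544228776
lens [588.3987504  146.47643548] rel tcp u,x 1.9223619854078904 0.26397713561816244
```

Home is about 6.4 mm ahead of the TCP and 2 mm to one side. I'm shifting 2 mm sideways and lowering.

Call:
carry_out:
  targets:
    - {"dp":[0,-2,8],"yaw":0}
    - {"dp":[0,-2,16],"yaw":0}
    - {"dp":[0,-2,22],"yaw":0}
    - {"dp":[0,-2,26],"yaw":0}
    - {"dp":[0,-2,28],"yaw":0}
    - {"dp":[0,-2,28],"yaw":0}
    - {"dp":[0,-2,28],"yaw":0}

```text
clock: 6.78
eef_pos: [584.6, 145.5, 44.4]
tcp_rot: [3.141, -0.0, 1.309]
contact_force: [-0.1, 0.4, -2.0]
opening: 0.413
grasp_force: 25.5
```

Call:
carry_out:
  targets:
    - {"dp":[0,0,0.5],"yaw":0}
    - {"dp":[0,0,1],"yaw":0}
    - {"dp":[0,0,1.3],"yaw":0}
    - {"dp":[0,0,1.3],"yaw":0}

```text
clock: 7.28
eef_pos: [584.4, 145.4, 43.0]
tcp_rot: [-3.142, -0.0, 1.309]
contact_force: [-0.3, -0.1, -2.0]
opening: 0.413
grasp_force: 25.5
```

Call:
carry_out:
  targets:
    - {"dp":[0,0,0.4],"yaw":0}
    - {"dp":[0,0,0.7],"yaw":0}
    - {"dp":[0,0,0.7],"yaw":0}

```text
clock: 7.65
eef_pos: [584.5, 145.4, 42.7]
tcp_rot: [3.142, -0.0, 1.309]
contact_force: [-2.5, 0.0, 4.4]
opening: 0.413
grasp_force: 26.1
```

It's resting on the floor (+4.4 N), so I'm releasing.

Call:
carry_out:
  targets:
    - {"dp":[0,0,0],"yaw":0}
    - {"dp":[0,0,0],"yaw":0}
    - {"dp":[0,0,0],"yaw":0}
    - {"dp":[0,0,0],"yaw":0}
    - {"dp":[0,0,-10],"yaw":0}
    - {"dp":[0,0,-40],"yaw":0}
    - {"dp":[0,0,-90],"yaw":0}
    - {"dp":[0,0,-130],"yaw":0}
    - {"dp":[-40,0,-140],"yaw":0}
    - {"dp":[-80,0,-140],"yaw":0}
    - {"dp":[-80,0,-140],"yaw":0}
    - {"dp":[-80,0,-140],"yaw":0}
  fingers: 0.6

```text
clock: 9.15
eef_pos: [564.1, 68.4, 182.8]
tcp_rot: [3.141, -0.001, 1.308]
contact_force: [-0.2, 0.6, 0.2]
opening: 0.801
grasp_force: 0.0
```

Run:
```python
from h import *
s=r.sense();print(s["eef_pos"],s["tcp_rot"],s["qpos"])
c,im=grab("wrist","pics/w5.png")
cv2.imwrite("pics/w5b.png",cv2.resize(im,(800,600)))
```

```text
[564.07334537  68.3549245  182.82941539] [ 3.14088107e+00 -5.86681144e-04  1.30831708e+00] [1.17787675e-01 3.26413928e-01 1.81070280e+00 3.32762138e-04
 1.00359744e+00 3.80088467e-01]
```

View pics/w5b.png

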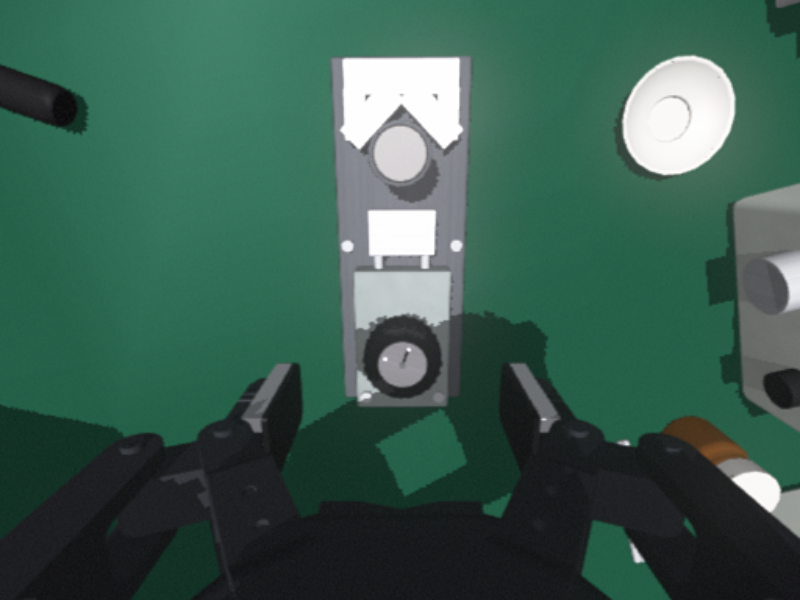

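The barrel stands upright at (401,154), just short of the V and centred on it. The knob top is at (402,363).

Run:
```python
from h import *
s=r.sense();c=r.get_calibration("wrist");p=s["eef_pos"][:2];a=s["tcp_rot"][2]
f=lambda u,v,z:ray(c,u*.64,v*.64,z)[:2]
u=np.array([np.cos(a),np.sin(a)]);x=np.array([u[1],-u[0]])
for n,q in(("barrel",f(401,154,64)),("knob",f(402,363,70)),("home edge",f(401,58,12)-55*u),("apex home",f(401,106,28)-25.5*u)):print(n,q,"rel",(q-p)@u,(q-p)@x)
```

```text
barrel [585.56244317 146.2650189 ] rel 80.46479665383038 0.6566056899335135
knob [554.42459859  27.71213933] rel -42.107590820826125 1.2569782436847734
home edge [586.78721639 150.30163941] rel 84.68085992738608 0.7951158513311779
apex home [586.62841785 149.87367297] rel 84.2263782736481 0.7524699220891091
```

The barrel is about 4 mm short of home, as wanted. Now over the knob, unwinding the wrist so that one long clockwise turn is available.

Call:
carry_out:
  targets:
    - {"dp":[-15,0,0],"yaw":-10}
    - {"dp":[-30,1,0],"yaw":-20}
    - {"dp":[-43,1,0],"yaw":-30}
    - {"dp":[-43,1,0],"yaw":-40}
    - {"dp":[-43,1,0],"yaw":-50}
    - {"dp":[-43,1,0],"yaw":-60}
    - {"dp":[-43,1,0],"yaw":-70}
    - {"dp":[-43,1,0],"yaw":-80}
    - {"dp":[-43,1,0],"yaw":-90}
    - {"dp":[-43,1,0],"yaw":-100}
    - {"dp":[-43,1,0],"yaw":-110}
    - {"dp":[-43,1,0],"yaw":-120}
  fingers: 1

```text
clock: 10.7
eef_pos: [553.9, 27.4, 182.2]
tcp_rot: [3.141, -0.0, -2.873]
contact_force: [-0.0, 0.1, 0.1]
opening: 0.999
grasp_force: 0.0
```

Call:
carry_out:
  targets:
    - {"dp":[0,0,25],"yaw":-10}
    - {"dp":[0,0,50],"yaw":-20}
    - {"dp":[0,0,75],"yaw":-30}
    - {"dp":[0,0,95],"yaw":-40}
    - {"dp":[0,0,110],"yaw":-50}
    - {"dp":[0,0,122],"yaw":-50}
    - {"dp":[0,0,131],"yaw":-50}
    - {"dp":[0,0,131],"yaw":-50}
    - {"dp":[0,0,131],"yaw":-50}

```text
clock: 11.82
eef_pos: [553.9, 26.4, 51.7]
tcp_rot: [-3.141, 0.0, -2.008]
contact_force: [0.0, 0.1, -0.1]
opening: 1.002
grasp_force: 0.0
```

Call:
carry_out:
  targets:
    - {"dp":[0,0,0],"yaw":0}
    - {"dp":[0,0,0],"yaw":0}
    - {"dp":[0,0,0],"yaw":0}
    - {"dp":[0,0,0],"yaw":0}
    - {"dp":[0,0,0],"yaw":0}
    - {"dp":[0,0,0],"yaw":0}
    - {"dp":[0,0,0],"yaw":0}
  fingers: -1
  grip_force: 40

```text
clock: 12.7
eef_pos: [553.9, 26.3, 51.9]
tcp_rot: [-3.141, 0.0, -2.007]
contact_force: [-1.3, -0.1, 5.4]
opening: 0.547
grasp_force: 40.3
```

Run:
```python
from h import *
s=r.sense();print({k:np.round(v,3) for k,v in s.items()})
```

```text
{'clock': np.float64(12.7), 'qpos': array([ 0.045,  0.493,  1.92 , -0.   ,  0.728, -2.66 ]), 'qvel': array([ 0.002, -0.001, -0.   , -0.002,  0.001, -0.   ]), 'joint_efforts': array([ 1.1300e-01, -5.5806e+01, -2.2063e+01,  4.6000e-02, -4.2800e-01,
        0.0000e+00]), 'eef_pos': array([553.893,  26.328,  51.851]), 'tcp_rot': array([-3.141,  0.   , -2.007]), 'contact_force': array([-1.268, -0.118,  5.431]), 'wrist_torque': array([-0.081,  0.192, -0.045]), 'grasp_force': np.float64(40.281), 'opening': np.float64(0.547)}
```

Knob gripped. I'm turning 40° first to check the torque.

Call:
carry_out:
  targets:
    - {"dp":[0,0,0],"yaw":8}
    - {"dp":[0,0,0],"yaw":16}
    - {"dp":[0,0,0],"yaw":24}
    - {"dp":[0,0,0],"yaw":32}
    - {"dp":[0,0,0],"yaw":40}

```text
clock: 13.32
eef_pos: [553.7, 26.5, 51.8]
tcp_rot: [3.142, 0.0, -2.71]
contact_force: [-2.4, 1.4, 7.6]
opening: 0.548
grasp_force: 40.0
```

```bash
cat > t.py <<'E'
from h import *
s=r.sense();print(np.round(s["clock"],2),"q6",s["qpos"][5].round(3),"tq",s["wrist_torque"].round(3),"F",s["contact_force"].round(1),"eff6",s["joint_efforts"][5].round(3),"g",s["grasp_force"].round(1))
E
python3 t.py
```

```text
Traceback (most recent call last):
  File "t.py", line 2, in <module>
    s=r.sense();print(np.round(s["clock"],2),"q6",s["qpos"][5].round(3),"tq",s["wrist_torque"].round(3),"F",s["contact_force"].round(1),"eff6",s["joint_efforts"][5].round(3),"g",s["grasp_force"].round(1))
                                                                                                                                                                                  ^^^^^^^^^^^^^^^^^^^^^^
AttributeError: 'float' object has no attribute 'round'
```

```bash
sed -i 's/s\["grasp_force"\].round(1)/s["grasp_force"]/' t.py; python3 t.py
```

```text
13.32 q6 -1.958 tq [0.303 0.35  0.191] F [-2.4  1.4  7.6] eff6 -1.648 g 40.039604902267456
```

Call:
carry_out:
  targets:
    - {"dp":[0,0,0],"yaw":8}
    - {"dp":[0,0,0],"yaw":16}
    - {"dp":[0,0,0],"yaw":24}
    - {"dp":[0,0,0],"yaw":32}
    - {"dp":[0,0,0],"yaw":40}
    - {"dp":[0,0,0],"yaw":46}
    - {"dp":[0,0,0],"yaw":50}
    - {"dp":[0,0,0],"yaw":50}

```text
clock: 14.32
eef_pos: [553.7, 26.9, 51.8]
tcp_rot: [3.141, 0.0, 2.704]
contact_force: [-2.0, 2.7, 5.8]
opening: 0.547
grasp_force: 40.2
```

```bash
python3 t.py
```

```text
14.32 q6 -1.089 tq [0.61  0.243 0.159] F [-2.   2.7  5.8] eff6 0.624 g 40.15969097614288
```

Torque is about 0.16–0.19, so the jaw is running free and the grip holds. From here I go in smaller steps, reading each one.

Call:
carry_out:
  targets:
    - {"dp":[0,0,0],"yaw":8}
    - {"dp":[0,0,0],"yaw":16}
    - {"dp":[0,0,0],"yaw":24}
    - {"dp":[0,0,0],"yaw":24}

```text
clock: 14.82
eef_pos: [553.9, 27.0, 51.9]
tcp_rot: [3.141, -0.0, 2.284]
contact_force: [-2.0, 4.5, 5.6]
opening: 0.549
grasp_force: 40.2
```

```bash
python3 t.py
```

```text
14.82 q6 -0.669 tq [0.694 0.255 0.16 ] F [-2.   4.5  5.6] eff6 1.051 g 40.16127347946167
```

Call:
carry_out:
  targets:
    - {"dp":[0,0,0],"yaw":4}
    - {"dp":[0,0,0],"yaw":8}
    - {"dp":[0,0,0],"yaw":8}

```text
clock: 15.2
eef_pos: [553.9, 27.0, 51.8]
tcp_rot: [3.141, -0.0, 2.146]
contact_force: [-0.7, 4.1, 6.6]
opening: 0.549
grasp_force: 40.1
```

```bash
python3 t.py
```

```text
15.2 q6 -0.53 tq [0.789 0.208 0.241] F [-0.7  4.1  6.6] eff6 0.624 g 40.12459695339203
```

Call:
carry_out:
  targets:
    - {"dp":[0,0,0],"yaw":4}
    - {"dp":[0,0,0],"yaw":5}
    - {"dp":[0,0,0],"yaw":5}

```text
clock: 15.58
eef_pos: [553.9, 27.0, 51.9]
tcp_rot: [3.14, -0.0, 2.059]
contact_force: [-1.7, 4.4, 5.8]
opening: 0.552
grasp_force: 40.1
```

```bash
python3 t.py
```

```text
15.58 q6 -0.444 tq [0.797 0.198 0.196] F [-1.7  4.4  5.8] eff6 0.309 g 40.10738253593445
```

Call:
carry_out:
  targets:
    - {"dp":[0,0,0],"yaw":4}
    - {"dp":[0,0,0],"yaw":5}
    - {"dp":[0,0,0],"yaw":5}

```text
clock: 15.95
eef_pos: [553.9, 27.0, 51.8]
tcp_rot: [3.14, -0.0, 1.972]
contact_force: [-1.2, 5.9, 6.1]
opening: 0.548
grasp_force: 40.1
```

```bash
python3 t.py
```

```text
15.95 q6 -0.356 tq [0.775 0.213 0.174] F [-1.2  5.9  6.1] eff6 0.309 g 40.10051250457764
```

Call:
carry_out:
  targets:
    - {"dp":[0,0,0],"yaw":4}
    - {"dp":[0,0,0],"yaw":5}
    - {"dp":[0,0,0],"yaw":5}

```text
clock: 16.32
eef_pos: [554.0, 27.1, 51.8]
tcp_rot: [3.14, -0.001, 1.885]
contact_force: [-1.2, 4.9, 5.5]
opening: 0.546
grasp_force: 40.1
```

```bash
python3 t.py
```

```text
16.32 q6 -0.269 tq [0.853 0.092 0.121] F [-1.2  4.9  5.5] eff6 0.309 g 40.119524002075195
```

Call:
carry_out:
  targets:
    - {"dp":[0,0,0],"yaw":4}
    - {"dp":[0,0,0],"yaw":5}
    - {"dp":[0,0,0],"yaw":5}

```text
clock: 16.7
eef_pos: [554.0, 27.1, 51.8]
tcp_rot: [3.14, -0.001, 1.797]
contact_force: [-0.8, 5.1, 5.5]
opening: 0.554
grasp_force: 40.1
```

```bash
python3 t.py
```

```text
16.7 q6 -0.182 tq [0.842 0.153 0.21 ] F [-0.8  5.1  5.5] eff6 0.308 g 40.140169858932495
```

Call:
carry_out:
  targets:
    - {"dp":[0,0,0],"yaw":4}
    - {"dp":[0,0,0],"yaw":5}
    - {"dp":[0,0,0],"yaw":5}

```text
clock: 17.08
eef_pos: [554.1, 27.1, 51.9]
tcp_rot: [3.14, -0.001, 1.71]
contact_force: [-0.4, 5.3, 4.8]
opening: 0.548
grasp_force: 40.2
```

```bash
python3 t.py
```

```text
17.08 q6 -0.095 tq [0.805 0.186 0.198] F [-0.4  5.3  4.8] eff6 0.308 g 40.1618492603302
```

Still free at 2.56 rad, and the readings are noisy. I'll average four readings per step, since camera calls advance the clock.

```bash
cat > t.py <<'E'
from h import *
T=[]
for i in range(4):
    s=r.sense();T.append(s["wrist_torque"][2]);r.grab_frame("side")
print(round(s["clock"],2),"q6",s["qpos"][5].round(3),"tz",np.mean(T).round(3),np.round(T,2))
E
python3 t.py
```

```text
17.23 q6 -0.095 tz 0.155 [0.2  0.11 0.15 0.16]
```

Call:
carry_out:
  targets:
    - {"dp":[0,0,0],"yaw":4}
    - {"dp":[0,0,0],"yaw":5}
    - {"dp":[0,0,0],"yaw":5}

```text
clock: 17.65
eef_pos: [554.1, 27.1, 51.9]
tcp_rot: [3.14, -0.001, 1.623]
contact_force: [-1.1, 5.6, 4.7]
opening: 0.549
grasp_force: 40.2
```

```bash
python3 t.py
```

```text
17.8 q6 -0.008 tz 0.197 [0.21 0.21 0.19 0.18]
```

Call:
carry_out:
  targets:
    - {"dp":[0,0,0],"yaw":4}
    - {"dp":[0,0,0],"yaw":5}
    - {"dp":[0,0,0],"yaw":5}

```text
clock: 18.23
eef_pos: [554.2, 27.0, 51.9]
tcp_rot: [3.14, -0.001, 1.536]
contact_force: [-0.7, 5.7, 4.0]
opening: 0.547
grasp_force: 40.2
```

```bash
python3 t.py
```

```text
18.38 q6 0.08 tz 0.208 [0.24 0.22 0.13 0.25]
```

Call:
carry_out:
  targets:
    - {"dp":[0,0,0],"yaw":4}
    - {"dp":[0,0,0],"yaw":5}
    - {"dp":[0,0,0],"yaw":5}

```text
clock: 18.8
eef_pos: [554.2, 27.0, 51.9]
tcp_rot: [3.14, -0.001, 1.449]
contact_force: [0.5, 4.8, 5.6]
opening: 0.546
grasp_force: 40.2
```

```bash
python3 t.py
```

```text
18.95 q6 0.166 tz 0.272 [0.27 0.22 0.3  0.3 ]
```

Call:
carry_out:
  targets:
    - {"dp":[0,0,0],"yaw":4}
    - {"dp":[0,0,0],"yaw":5}
    - {"dp":[0,0,0],"yaw":5}

```text
clock: 19.38
eef_pos: [554.2, 27.0, 51.8]
tcp_rot: [3.141, -0.001, 1.362]
contact_force: [-0.2, 5.4, 5.5]
opening: 0.55
grasp_force: 40.3
```

```bash
python3 t.py
```

```text
19.52 q6 0.253 tz 0.375 [0.34 0.41 0.35 0.4 ]
```

Torque is rising (0.21, 0.27, 0.375), so the barrel is tightening. On in 4° steps, watching for the drop.

Call:
carry_out:
  targets:
    - {"dp":[0,0,0],"yaw":4}
    - {"dp":[0,0,0],"yaw":4}

```text
clock: 19.82
eef_pos: [554.2, 27.0, 51.8]
tcp_rot: [3.14, -0.001, 1.292]
contact_force: [0.1, 6.2, 5.2]
opening: 0.549
grasp_force: 40.3
```

```bash
python3 t.py
```

```text
19.98 q6 0.323 tz 0.421 [0.39 0.41 0.43 0.44]
```

Call:
carry_out:
  targets:
    - {"dp":[0,0,0],"yaw":4}
    - {"dp":[0,0,0],"yaw":4}

```text
clock: 20.27
eef_pos: [554.3, 27.1, 51.9]
tcp_rot: [3.141, -0.001, 1.221]
contact_force: [0.5, 7.0, 4.9]
opening: 0.548
grasp_force: 40.4
```

```bash
python3 t.py
```

```text
20.43 q6 0.394 tz -0.027 [-0.01 -0.05 -0.03 -0.02]
```

Call:
carry_out:
  targets:
    - {"dp":[0,0,0],"yaw":4}
    - {"dp":[0,0,0],"yaw":4}

```text
clock: 20.72
eef_pos: [554.3, 27.0, 51.9]
tcp_rot: [3.141, -0.001, 1.151]
contact_force: [-0.9, 6.1, 4.7]
opening: 0.552
grasp_force: 40.3
```

```bash
python3 t.py
```

```text
20.88 q6 0.463 tz 0.141 [0.09 0.14 0.15 0.17]
```

The first click came at q6 of about 0.37 rad (torque fell from 0.42 to 0). I'll go on to a second click, within the limit, to be sure.

Call:
carry_out:
  targets:
    - {"dp":[0,0,0],"yaw":4}
    - {"dp":[0,0,0],"yaw":8}
    - {"dp":[0,0,0],"yaw":8}

```text
clock: 21.3
eef_pos: [554.4, 26.9, 51.8]
tcp_rot: [3.141, -0.001, 1.012]
contact_force: [0.9, 5.5, 5.0]
opening: 0.549
grasp_force: 40.4
```

```bash
python3 t.py
```

```text
21.45 q6 0.602 tz 0.316 [0.35 0.28 0.36 0.28]
```

Call:
carry_out:
  targets:
    - {"dp":[0,0,0],"yaw":4}
    - {"dp":[0,0,0],"yaw":4}

```text
clock: 21.75
eef_pos: [554.4, 26.9, 51.9]
tcp_rot: [3.141, -0.002, 0.943]
contact_force: [0.7, 4.3, 5.7]
opening: 0.55
grasp_force: 40.4
```

```bash
python3 t.py
```

```text
21.9 q6 0.672 tz 0.4 [0.43 0.43 0.38 0.36]
```

Call:
carry_out:
  targets:
    - {"dp":[0,0,0],"yaw":4}
    - {"dp":[0,0,0],"yaw":4}

```text
clock: 22.2
eef_pos: [554.4, 26.9, 51.8]
tcp_rot: [3.141, -0.002, 0.874]
contact_force: [0.6, 4.9, 5.2]
opening: 0.548
grasp_force: 40.4
```

```bash
python3 t.py
```

```text
22.35 q6 0.741 tz 0.447 [0.48 0.43 0.45 0.43]
```

Call:
carry_out:
  targets:
    - {"dp":[0,0,0],"yaw":3}
    - {"dp":[0,0,0],"yaw":3}

```text
clock: 22.65
eef_pos: [554.4, 26.9, 51.8]
tcp_rot: [3.141, -0.002, 0.821]
contact_force: [2.1, 5.7, 6.1]
opening: 0.55
grasp_force: 40.4
```

```bash
python3 t.py
```

```text
22.8 q6 0.794 tz 0.062 [0.15 0.01 0.08 0.02]
```

The second click is felt (0.45 to 0.06). I'm letting go and rising.

Call:
carry_out:
  targets:
    - {"dp":[0,0,0],"yaw":0}
    - {"dp":[0,0,0],"yaw":0}
    - {"dp":[0,0,0],"yaw":0}
    - {"dp":[0,0,0],"yaw":0}
    - {"dp":[0,0,0],"yaw":0}
    - {"dp":[0,0,-15],"yaw":0}
    - {"dp":[0,0,-50],"yaw":0}
    - {"dp":[0,0,-90],"yaw":0}
    - {"dp":[0,0,-130],"yaw":0}
    - {"dp":[0,0,-130],"yaw":0}
    - {"dp":[0,0,-130],"yaw":0}
  fingers: 1

```text
clock: 24.22
eef_pos: [553.3, 26.4, 181.5]
tcp_rot: [3.141, -0.0, 0.82]
contact_force: [-0.4, -0.4, -1.0]
opening: 1.001
grasp_force: 0.0
```

Run:
```python
from h import *
c,im=grab("wrist","pics/w6.png");d,a=grab("scene","pics/s6.png")
cv2.imwrite("pics/v6.png",np.hstack([cv2.resize(im,(400,300)),cv2.resize(a[160:250,215:335],(400,300))]))
```

```text
(no output)
```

View pics/v6.png

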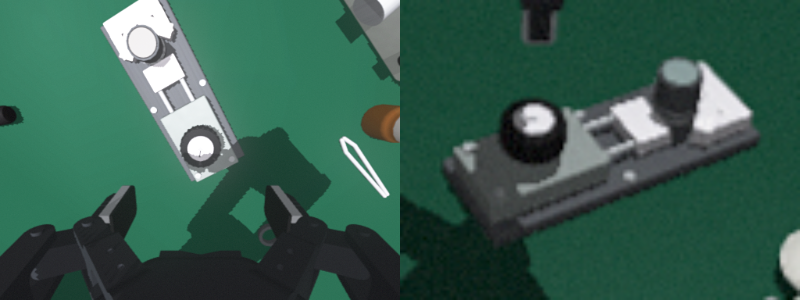

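The barrel stands upright in the V at (143,42) in the left crop, with the jaw against it at (165,72). The gripper is clear of everything.

```bash
python3 -c "
from rig import r
print(r.sign_off())"
```

```text
the job is handed in; nothing more can be done
None
```

The barrel stands upright in the V with the jaw tight against it. The knob was turned to two felt clicks and released, the gripper is clear, and the job was handed in at about 24 s; the hand-in returned no verdict.

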